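Set the breakfast tray

TASK

Set the breakfast tray: stand the orange egg cup upright in the small round holder, the white push dispenser of toothpicks in the square holder and the lidded steel sauce pot in the large round holder, and lay the spoon flat, bowl up, lengthwise in the empty lane along the tray's near side, about halfway along. Let go of everything, and leave the orange baking cup and the white salt shaker standing where they are: they do not belong on the tray.

Things in the scene. Friction and masses are not known exactly. Their poses are not given: they have to be found in the camera images.
- tray: Light wooden tray, fixed, 200 (x) x 300 (y) mm, floor 6 mm thick, rim 6 mm thick, rim top 18 mm above the bench. Origin: centre of underside, on the bench; z up, y along its length, +x away from the robot. Three holders in a row along the far side (x = +46 mm, 95 mm apart). The bare strip along the near side is the spoon lane: x from -94 to 0 mm, middle x = -47 mm, 288 mm long.
- small_round_holder: Wooden holder with the smaller round wall, inside diameter 65 mm: for the egg cup. Fixed on the tray, in any of the three positions of the far row. 92 mm square pale plate 4 mm thick, carrying a dark wall 14 mm high, 4 mm thick (top 18 mm above origin). Origin: centre of the plate's underside, on the tray floor, z up; an item in it stands 4 mm above this origin.
- square_holder: Wooden holder with a square wall, inside 64 x 64 mm: for the toothpick dispenser. Fixed on the tray, in any of the three positions of the far row. 92 mm square pale plate 4 mm thick, carrying a dark wall 14 mm high, 4 mm thick (top 18 mm above origin). Origin: centre of the plate's underside, on the tray floor, z up; an item in it stands 4 mm above this origin.
- large_round_holder: Wooden holder with the larger round wall, inside diameter 77 mm: for the sauce pot. Fixed on the tray, in any of the three positions of the far row. 92 mm square pale plate 4 mm thick, carrying a dark wall 14 mm high, 4 mm thick (top 18 mm above origin). Origin: centre of the plate's underside, on the tray floor, z up; an item in it stands 4 mm above this origin.
- egg_cup: Orange silicone egg cup, 62 mm high: flat foot 46 mm across, narrow stem 22 mm across, open cup above with parallel sides 48 mm across from 42 to 62 mm height. About 60 g. Upright on the bench at the start; origin: centre of its underside, z up; round, yaw does not matter.
- toothpick_dispenser: White plastic push dispenser of toothpicks: a plain round body 44 mm across up to 52 mm, flat shoulder, and a narrow round push knob 22 mm across in the middle of the top; 70 mm high in all. About 70 g. The knob is rigid. Upright on the bench at the start; origin: centre of its underside, z up; round, yaw does not matter.
- sauce_pot: Small steel sauce pot with a clipped-on lid (one rigid piece): straight round body 56 mm across, flat lid 57 mm across from 46 to 54 mm height, small lid button 16 mm across up to 62 mm. About 180 g. Upright on the bench at the start; origin: centre of its underside, z up; round, yaw does not matter.
- spoon: Steel soup spoon, 154 mm long, lying flat, bowl up: flat handle 12 mm wide and 6 mm thick, lying on the surface from x = -80 to +20 mm; round bowl 40 mm across, 11 mm high, centred at x = +54 mm. Origin on the underside of the handle, x towards the bowl, z up. About 50 g; balances close to x = +10 mm.
- baking_cup: Look-alike to leave alone: orange silicone baking cup of the same material as the egg cup, but a plain tapering tumbler without stem or foot, 50 mm high, 36 mm across below and 50 mm at the rim. Upright on the bench at the start; origin: centre of its underside, z up; round, yaw does not matter.
- salt_shaker: Look-alike to leave alone: white plastic salt shaker, same white and width (44 mm) as the dispenser, 68 mm high, but with a rounded shoulder and small dark holes in its top instead of a push knob. Upright on the bench at the start; origin: centre of its underside, z up; round, yaw does not matter.

How it is judged:
By the outcome, as a careful person would: the job done as asked, in the order asked, and still so for the second after the job is handed in, with the robot touching nothing.
It also fails if it takes over 120 s, if anything falls off the work surface, if the arm or the gripper's body presses on something with over 40 N, if the wrist force passes 120 N, or if a joint passes its speed limit or range.

ROBOT

A 7-joint arm with a two-finger parallel gripper is mounted at the origin on the work surface. World frame = base frame: x ahead of the robot, y to its left, z up, the work surface at z = 0. Lengths are in m, angles in rad, forces in N, time in s.
With the tool pointing down it reaches from about 0.4 to 0.875 m from the base axis. Payload 19.3 kg.
Tool frame: the origin (TCP) lies at the very end of the fingers, on their centre line; the grasp point (between the pads) lies bot.tcp_to_grasp behind it (bot.tcp_to_grasp is the distance from the TCP to the grasp point, in m); z points along the fingers, y is the direction in which the jaws open and shut (so a half turn about z gives the same grasp; the last joint's range is limited). The gripper opens to 85 mm and grips with 20 to 120 N. Pads are 22 mm wide; open, the fingers measure 114 mm over their backs; the gripper's body (76 mm by 85 mm) begins 54 mm behind the grasp point. The pads swing forward as they close: fully open they stand 13 mm farther back than shut.
Start: joints at [-1.237, 0.521, -0.036, 1.599, 0.021, 1.021, -0.113], TCP at [0.246, 0.575, 0.231] pointing down, gripper open.
Joint ranges: [-2.91, 2.91], [-0.3, 2.13], [-1.5, 1.42], [0.17, 2.43], [-1.26, 4.41], [0.16, 1.93], [-2.52, 2.52]. Speed limits (rad/s): [1.89, 1.89, 2.39, 2.39, 3.01, 3.01, 3.01].

INTERFACE

Orientations are given as [roll, pitch, yaw] about the fixed x, y, z axes, in that order (R = Rz(yaw) Ry(pitch) Rx(roll)).
In Python, from workcell import bot gives the robot as it stands.
- The arm moves only by the tool servo_tool, never from a script. Its argument "targets" is a list of rows, each a list of 2 entries, a list of its own where there are three numbers: the shift along the tool's x, y, z in units of 0.05 m (1.0 is 0.05 m), then the turn about the tool's z in units of 5 degrees (1.0 is 5 degrees). A call has 1 to 12 rows; each row shifts and turns the commanded pose from where the row before left it, along the tool's axes as they then stand; what a row does not reach is not made up. A row lasts 1/8 s, in which the tool goes at most 62.5 mm and 10.7 degrees, less where a joint would pass 70% of its speed; a pose out of reach is approached as far as the arm can. A call with a number of a shift or a turn outside -1 to 1 is refused whole. A call with a gripper value outside its range is refused whole. "gripper" is the opening, from -1 (shut) to 1 (fully open), so that 0 is half open, set as the call begins (left out, the last holds). The fingers move at their own pace and stop on an object; "newtons" is the grip in N (left out, the last holds). Time passes only in rows, so rows that do not move let the fingers close. It gives the time, the measured TCP pose, the force and the opening at its end, in the units of the state.
- bot.observe(): the state, without advancing time (a new reading comes with each control period).
- bot.grab_frame(name): name is "scene" or "top" or "wrist"; returns the picture (384x512x3 uint8, blue, green, red); there is no depth.
- bot.get_calibration(name): a dict with "fx", "fy", "cx", "cy" (pixels), "k1" (the pictures are not rectified: a ray, as slopes to the right and down, at radius r is drawn at 1 + k1 r^2 times it, then the intrinsics apply), "pose" (4x4, takes a point from camera to world coordinates). Camera axes: x right, y up, looking along -z (the intrinsics and any distortion apply to the point x, -y, -z); pixel columns grow to the right and rows downward; lengths in m; the calibration is good to about 2 mm. A picture is of the moment at which its call begins: read the wrist's pose just before it. get_calibration takes no time and is no camera call; for the wrist camera it gives the pose at the moment of the call.
- bot.job_done(): hands the job in, once; it reports no verdict.
The state is a dict: "clock": time; "qpos": joint angles; "qd": joint speeds; "joint_efforts": joint torques, N m; "position": TCP position; "tool_rot": TCP orientation; "force": force on the tool from outside, world axes, zero at the start; "moment": the same for the moment, N m; "grip_width": finger opening in m.
Only numpy, scipy, OpenCV 4.12 (cv2) and the standard library are available. Lean on these libraries where they do the work, as an engineer would, in place of code of your own. Each camera call takes 0.05 s, during which the arm holds its last target.

## Working session

There is one attempt and no reset: what is moved stays moved. The work goes in short steps, Python scripts to look and compute and a tool call to move; the robot and the scene stay as the last step left them, time stands still between calls to the robot, and variables do not carry over. Pictures are saved under pics/ and viewed, and the job is handed in when it is done.

Besides the shell and the picture viewer there is one more tool, called after "Call:" by a JSON object that holds its "name" and its "arguments". servo_tool: Moves the arm, as the interface text tells. Its arguments: {"type":"object","properties":{"targets":{"type":"array","items":{"type":"array"}},"gripper":{"type":"number"},"newtons":{"type":"number"}},"required":["targets"]}

```bash
ls; mkdir -p pics; python3 - <<'E'
from workcell import bot
import cv2, numpy as np
print(bot.observe()); print(bot.tcp_to_grasp)
for n in ("scene","top","wrist"):
    c=bot.get_calibration(n); print(n,c)
    cv2.imwrite(f"pics/{n}0.png",bot.grab_frame(n))
E
```

```text
pics
{'clock': 0.0, 'qpos': array([-1.2372282 ,  0.52204049, -0.0363234 ,  1.59997444,  0.02121531,
        1.02112695, -0.11284145]), 'qd': array([-0.00098076,  0.00107084, -0.00105086,  0.00098941, -0.00115746,
        0.00018075, -0.00046496]), 'joint_efforts': array([-1.33993257e-03, -9.27119994e+01,  1.97921656e+00, -3.69919538e+01,
        1.78402208e-02,  8.24769406e-03,  2.46499729e-05]), 'position': array([0.24546303, 0.57441859, 0.23072131]), 'tool_rot': array([-3.14043304e+00,  9.84957850e-05,  2.73777709e+00]), 'force': array([-0.57773622, -0.8358985 , -0.06084376]), 'moment': array([ 0.0483715 , -0.04287077,  0.00692145]), 'grip_width': 0.08531190897502546}
0.0187
scene {'fx': 399.2942065923852, 'fy': 399.2942065923852, 'cx': 255.6035411840699, 'cy': 192.06560040412742, 'k1': -0.08863361357680044, 'pose': array([[-0.26917631, -0.76559483,  0.58430187,  1.11018856],
       [ 0.96304681, -0.2081617 ,  0.170908  ,  0.17469447],
       [-0.00921701,  0.60871443,  0.79333586,  0.86112536],
       [ 0.        ,  0.        ,  0.        ,  1.        ]])}
top {'fx': 371.09420284771994, 'fy': 371.09420284771994, 'cx': 253.9558242122182, 'cy': 185.89092070538157, 'k1': -0.11460938474284588, 'pose': array([[-0.01750105,  0.98385616, -0.17810324,  0.31619058],
       [-0.99969505, -0.02032239, -0.0140289 ,  0.01993249],
       [-0.01742191,  0.17780341,  0.9839118 ,  1.0560057 ],
       [ 0.        ,  0.        ,  0.        ,  1.        ]])}
wrist {'fx': 324.84144673713706, 'fy': 324.84144673713706, 'cx': 255.65950622680376, 'cy': 189.35536724150023, 'k1': -0.059533812712804696, 'pose': array([[ 0.39322231, -0.88024027, -0.26561869,  0.1773065 ],
       [ 0.91944271,  0.37609515,  0.11479349,  0.60376394],
       [-0.00114796, -0.28936053,  0.9572195 ,  0.37368648],
       [ 0.        ,  0.        ,  0.        ,  1.        ]])}
```

View pics/scene0.png

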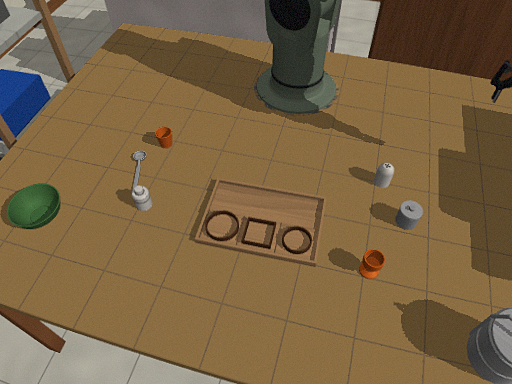

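View pics/top0.png

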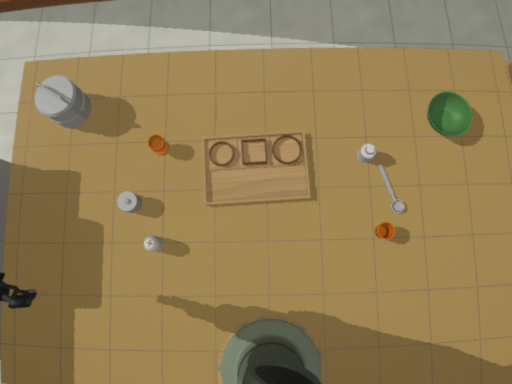

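View pics/wrist0.png

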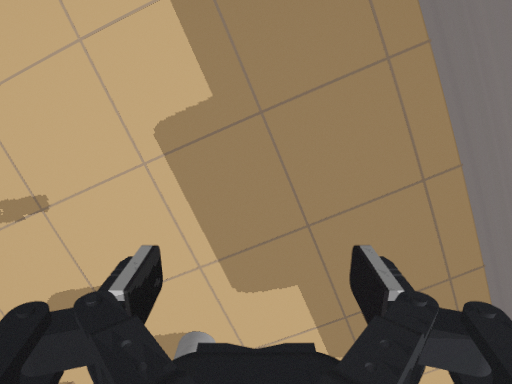

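```bash
cat > h.py <<'E'
import numpy as np, cv2
from workcell import bot
def ray(cal,uv):
    K=np.array([[cal['fx'],0,cal['cx']],[0,cal['fy'],cal['cy']],[0,0,1.]])
    p=cv2.undistortPoints(np.array([[uv]],float),K,np.array([cal['k1'],0,0,0,0]))[0,0]
    T=np.asarray(cal['pose']); d=T[:3,:3]@np.array([p[0],-p[1],-1]); return T[:3,3],d
def onz(cal,uv,z):
    o,d=ray(cal,uv); return o+d*(z-o[2])/d[2]
def proj(cal,P):
    T=np.asarray(cal['pose']); q=T[:3,:3].T@(np.asarray(P,float)-T[:3,3]); x,y=q[0]/-q[2],-q[1]/-q[2]
    s=1+cal['k1']*(x*x+y*y); return np.array([cal['fx']*x*s+cal['cx'],cal['fy']*y*s+cal['cy']])
def crop(im,x0,y0,x1,y1,s): return cv2.resize(im[y0:y1,x0:x1],None,fx=s,fy=s,interpolation=cv2.INTER_CUBIC)
E
python3 - <<'E'
from h import *
s=cv2.imread("pics/scene0.png");t=cv2.imread("pics/top0.png")
def w(im,c): 
    return crop(im,c[0]-30,c[1]-30,c[0]+30,c[1]+30,4)
S=[(372,263),(165,137),(141,195),(384,175),(410,215)]
T=[(158,145),(385,231),(367,153),(152,243),(128,202)]
a=np.hstack([w(s,c)[:, 40:200] for c in S]);b=np.hstack([w(t,c)[:,40:200] for c in T])
cv2.imwrite("pics/z1.png",np.vstack([a,b]))
cv2.imwrite("pics/z2.png",crop(t,195,125,320,215,6))
cv2.imwrite("pics/z3.png",crop(s,100,140,180,220,7))
E
```

```text
(no output)
```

View pics/z1.png

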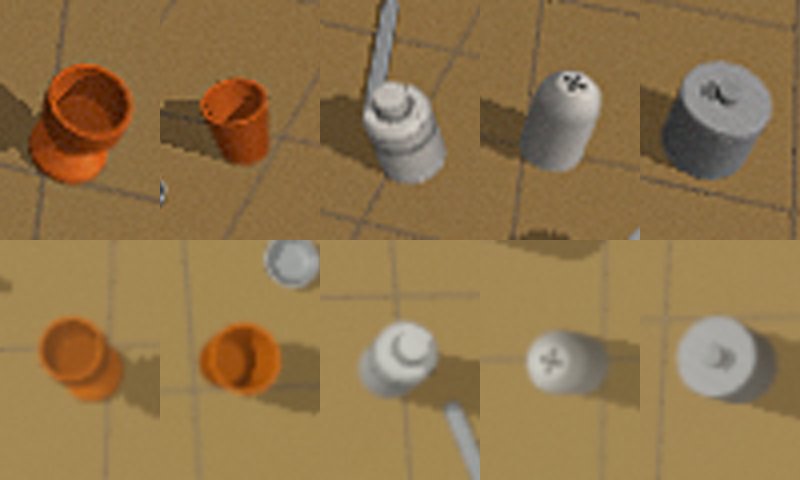

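View pics/z2.png

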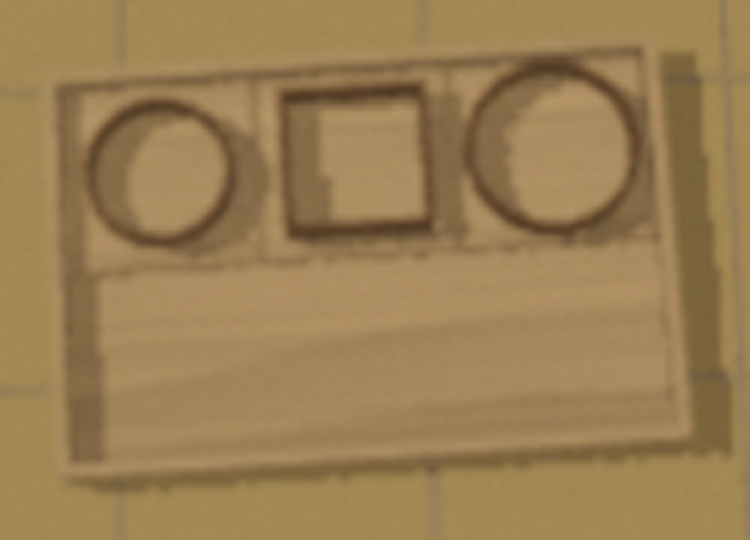

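View pics/z3.png

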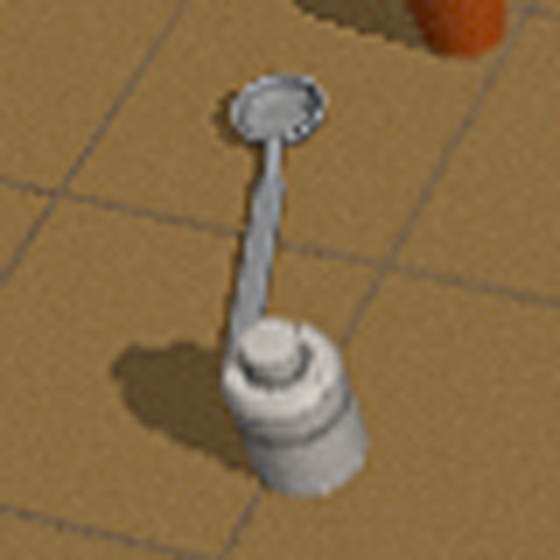

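```bash
cat > m.py <<'E'
from h import *
cs=bot.get_calibration("scene");ct=bot.get_calibration("top")
s=cv2.imread("pics/scene0.png");t=cv2.imread("pics/top0.png")
c6=lambda x,y:((x+.5)/6-.5+195,(y+.5)/6-.5+125)
P=[onz(ct,c6(*p),0.018)[:2] for p in [(55,85),(655,42),(692,435),(67,475)]]
P=np.array(P);print("tray corners\n",P.round(4),P.mean(0).round(4))
print("edges",[np.linalg.norm(P[i]-P[(i+1)%4]).round(4) for i in range(4)])
for e in [P[0]-P[1],P[3]-P[2]]: print("yaw of +y dir",np.degrees(np.arctan2(-e[0],e[1])).round(2))
for e in [P[0]-P[3],P[1]-P[2]]: print("yaw of +x dir",np.degrees(np.arctan2(e[1],e[0])).round(2))
for n,p in dict(small=(161,172),square=(358,162),large=(553,147)).items(): print(n,onz(ct,c6(*p),.024).round(4))
# items: triangulate centroid of mask in both views
hs=lambda im:cv2.cvtColor(im,cv2.COLOR_BGR2HSV)
def ob(im,c,kind,r=24):
    H=hs(im); x,y=c; sub=H[y-r:y+r,x-r:x+r].astype(int)
    m=((sub[...,0]<14)&(sub[...,1]>200)) if kind=='o' else (sub[...,1]<50)
    m=m.astype(np.uint8); n,l,st,ce=cv2.connectedComponentsWithStats(m)
    i=1+np.argmax(st[1:,4]); return ce[i]+[x-r,y-r], st[i]
def tri(a,b):
    o1,d1=ray(cs,a);o2,d2=ray(ct,b);A=np.stack([d1,-d2],1)
    k=np.linalg.lstsq(A,o2-o1,rcond=None)[0];p,q=o1+k[0]*d1,o2+k[1]*d2
    return (p+q)/2,np.linalg.norm(p-q)
for n,a,b,k in [("egg",(372,263),(158,145),'o'),("bake",(165,137),(385,231),'o'),("disp",(141,198),(367,153),'w'),("salt",(384,175),(152,243),'w'),("pot",(410,215),(128,202),'w')]:
    A,sa=ob(s,a,k);B,sb=ob(t,b,k);p,e=tri(A,B); print(n,A.round(1),sa,B.round(1),sb,p.round(4),round(e,4))
E
python3 m.py
```

```text
tray corners
 [[ 0.6474  0.1793]
 [ 0.6626 -0.1138]
 [ 0.4687 -0.1229]
 [ 0.4555  0.1721]] [0.5585 0.0287]
edges [np.float64(0.2935), np.float64(0.1941), np.float64(0.2953), np.float64(0.192)]
yaw of +y dir 2.96
yaw of +y dir 2.55
yaw of +x dir 2.15
yaw of +x dir 2.69
small [0.6005 0.1267 0.024 ]
square [0.6033 0.032  0.024 ]
large [ 0.6087 -0.0617  0.024 ]
egg [371.5 263.2] [ 11  10  26  30 513] [156.8 143.5] [18 15 11 14 65] [0.6314 0.3119 0.0364] 0.0028
bake [164.1 136.3] [ 14  14  17  21 273] [384.4 229.3] [18 16 11 15 88] [ 0.3713 -0.3229  0.0333] 0.0037
disp [140.7 195.4] [ 15   0  20  37 435] [366.2 152.4] [ 14  14  19  19 261] [ 0.5918 -0.289   0.0361] 0.0021
salt [383.7 174.9] [ 14  12  20  25 368] [152.9 243.4] [ 16  17  19  15 234] [0.3457 0.3186 0.0263] 0.0014
pot [408.5 214.6] [ 10   9  27  30 581] [128.5 201.7] [ 14  13  23  21 379] [0.464  0.3912 0.0286] 0.0025
```

```bash
python3 - <<'E'
from h import *
cs=bot.get_calibration("scene");ct=bot.get_calibration("top")
for n,a,b,z in [("egg",(374.4,259.6),(156.1,142.1),.062),("disp",(138.1,188.9),(369.6,149.4),.07),("pot",(410.9,210.4),(126.9,200.9),.054)]:
    print(n,onz(cs,a,z).round(4),onz(ct,b,z).round(4))
t=cv2.imread("pics/top0.png");cv2.imwrite("pics/z4.png",crop(t,345,135,420,245,7)[:, :])
t=cv2.imread("pics/top0.png");cv2.imwrite("pics/z4.png",cv2.resize(t[140:240,350:420],None,fx=6,fy=6,interpolation=cv2.INTER_CUBIC))
E
```

```text
egg [0.6358 0.3116 0.062 ] [0.6274 0.3082 0.062 ]
disp [ 0.5961 -0.2867  0.07  ] [ 0.5907 -0.288   0.07  ]
pot [0.4698 0.3885 0.054 ] [0.4625 0.3881 0.054 ]
```

View pics/z4.png

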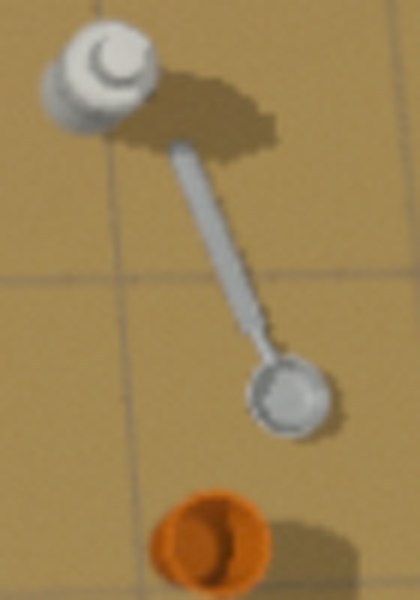

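Call:
{"name": "servo_tool", "arguments": {"targets": [[[0,0,0],1],[[0,0,0],1],[[0,0,0],1],[[0,0,0],1],[[0,0,0],1],[[0,0,0],1],[[0,0,0],1],[[0,0,0],1],[[0,0,0],1],[[0,0,0],1],[[0,0,0],1],[[0,0,0],1]], "gripper": 1, "newtons": 30}}

```text
clock: 1.65
position: [0.2455, 0.5746, 0.231]
tool_rot: [-3.141, 0.0, 1.688]
force: [-0.1, -0.1, 0.5]
grip_width: 0.0855
```

Call:
{"name": "servo_tool", "arguments": {"targets": [[[0,0,0],1],[[0,0,0],0.35],[[-0.53,0.77,0.06],0],[[-0.53,0.77,0.06],0],[[-0.53,0.77,0.06],0],[[-0.53,0.77,0.06],0],[[-0.53,0.77,0.06],0],[[-0.53,0.77,0.06],0],[[-0.53,0.77,0.06],0],[[-0.53,0.77,0.06],0],[[-0.53,0.77,0.06],0],[[-0.53,0.77,0.06],0]]}}

```text
clock: 3.15
position: [0.6322, 0.3095, 0.201]
tool_rot: [-3.141, -0.0, 1.574]
force: [-0.1, -0.4, -0.2]
grip_width: 0.0853
```

```bash
cat > look.py <<'E'
from h import *
import sys
def shot(n):
    c=bot.get_calibration("wrist");im=bot.grab_frame("wrist");cv2.imwrite(f"pics/{n}.png",im)
    import pickle;pickle.dump(c,open(f"pics/{n}.pkl","wb"))
    o=bot.observe();print(o['clock'],o['position'].round(4),o['tool_rot'].round(4),o['force'].round(1),o['grip_width'].round(4))
if __name__=="__main__": shot(sys.argv[1])
E
python3 look.py w1
```

```text
Traceback (most recent call last):
  File "look.py", line 7, in <module>
    if __name__=="__main__": shot(sys.argv[1])
                             ~~~~^^^^^^^^^^^^^
  File "look.py", line 6, in shot
    o=bot.observe();print(o['clock'],o['position'].round(4),o['tool_rot'].round(4),o['force'].round(1),o['grip_width'].round(4))
                                                                                                       ^^^^^^^^^^^^^^^^^^^^^
AttributeError: 'float' object has no attribute 'round'
```

View pics/w1.png

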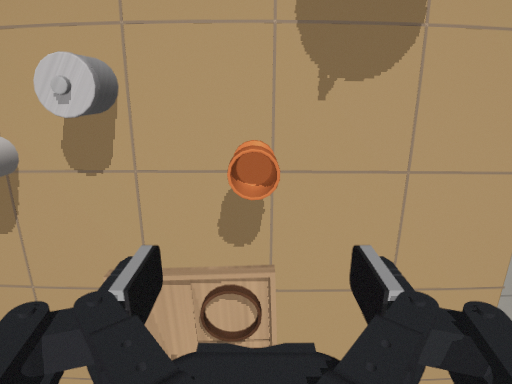

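```bash
sed -i "s/,o\['grip_width'\].round(4)/,round(o['grip_width'],4)/" look.py; python3 - <<'E'
from h import *
import pickle
c=pickle.load(open("pics/w1.pkl","rb"))
for n,uv,z in [("egg rim",(254,174),.062),("small holder ring",(231,313),.024),("pot lid",(65,85),.054),("traycorner",(274,268),.018)]: print(n,onz(c,uv,z).round(4))
im=cv2.imread("pics/w1.png");cv2.imwrite("pics/z5.png",np.hstack([crop(im,220,130,290,210,5),crop(im,190,270,280,350,5)]))
E
```

```text
egg rim [0.6302 0.3125 0.062 ]
small holder ring [0.6031 0.1347 0.024 ]
pot lid [0.465  0.3904 0.054 ]
traycorner [0.6528 0.1916 0.018 ]
```

View pics/z5.png

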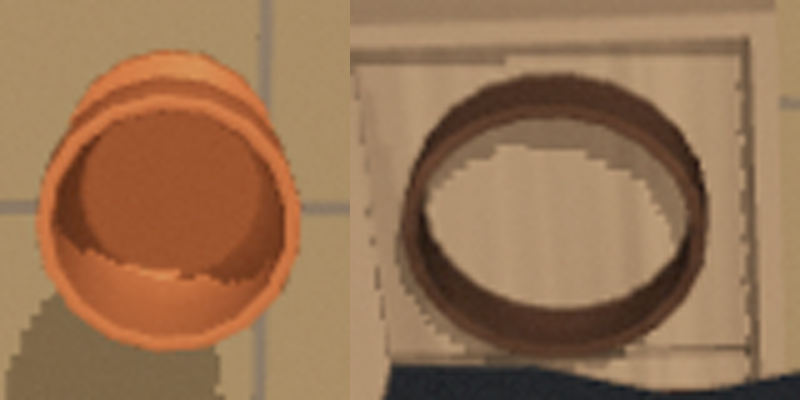

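Call:
{"name": "servo_tool", "arguments": {"targets": [[[0.06,-0.04,0.4],0],[[0,0,0.7],0],[[0,0,0.7],0],[[0,0,0.7],0],[[0,0,0.5],0],[[0,0,0.3],0],[[0,0,0.16],0],[[0,0,0],0]]}}

```text
clock: 4.2
position: [0.6292, 0.3135, 0.0284]
tool_rot: [3.142, -0.0, 1.573]
force: [0.0, -0.3, -0.1]
grip_width: 0.0851
```

Call:
{"name": "servo_tool", "arguments": {"targets": [[[0,0,0],0],[[0,0,0],0],[[0,0,0],0],[[0,0,0],0],[[0,0,0],0],[[0,0,0],0],[[0,0,0],0],[[0,0,0],0]], "gripper": -1, "newtons": 30}}

```text
clock: 5.2
position: [0.6294, 0.3137, 0.0291]
tool_rot: [3.141, -0.001, 1.573]
force: [-0.4, -1.5, 5.1]
grip_width: 0.0467
```

```bash
python3 look.py w2
```

```text
5.25 [0.6294 0.3137 0.0291] [ 3.1408e+00 -5.0000e-04  1.5728e+00] [-0.3 -0.9  5.7] 0.0463
```

View pics/w2.png

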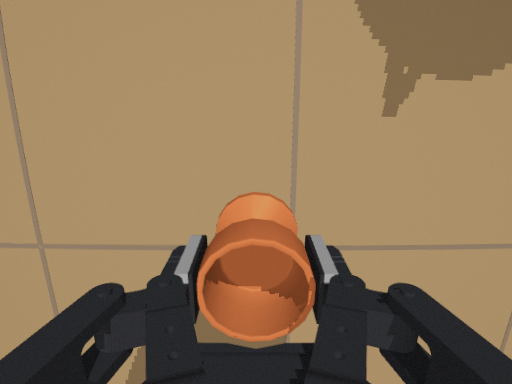

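Call:
{"name": "servo_tool", "arguments": {"targets": [[[0,0,-0.4],0],[[0,0,-0.8],0],[[0,0,-0.8],0],[[-0.24,-0.03,0],0],[[-0.8,-0.1,0],0],[[-0.8,-0.1,0],0],[[-0.8,-0.1,0],0],[[-0.7,-0.1,0],0],[[-0.3,-0.1,0],0],[[0,0,0],0],[[0,0,0],0]]}}

```text
clock: 6.62
position: [0.603, 0.1331, 0.1283]
tool_rot: [3.141, -0.001, 1.574]
force: [-0.4, -0.0, -0.1]
grip_width: 0.0464
```

```bash
python3 look.py w3
```

```text
6.675 [0.603  0.1331 0.1282] [ 3.1416e+00 -6.0000e-04  1.5746e+00] [ 0.6  0.6 -0.1] 0.0465
```

View pics/w3.png

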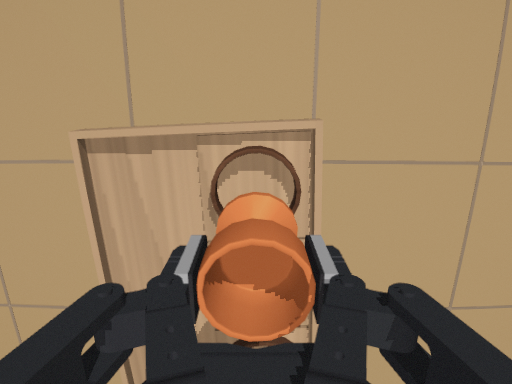

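```bash
python3 - <<'E'
from h import *
import pickle
c=pickle.load(open("pics/w3.pkl","rb"))
for n,uv,z in [("L",(211,190),.024),("R",(301,190),.024),("top",(257,147),.024),("cornerNear",(73,134),.018),("cornerFar",(322,121),.018)]: print(n,onz(c,uv,z).round(4))
for y in (.127,.131,.135):print(y,proj(c,(.603,y,.024)))
im=cv2.imread("pics/w3.png");cv2.imwrite("pics/z6.png",crop(im,190,110,340,250,5))
E
```

```text
L [0.567  0.1317 0.024 ]
R [0.6387 0.1319 0.024 ]
top [0.6035 0.1662 0.024 ]
cornerNear [0.4579 0.1758 0.018 ]
cornerFar [0.6534 0.1856 0.018 ]
0.127 [256.19046628 195.73332547]
0.131 [256.2088284 190.9535033]
0.135 [256.22734139 186.13062794]
```

View pics/z6.png

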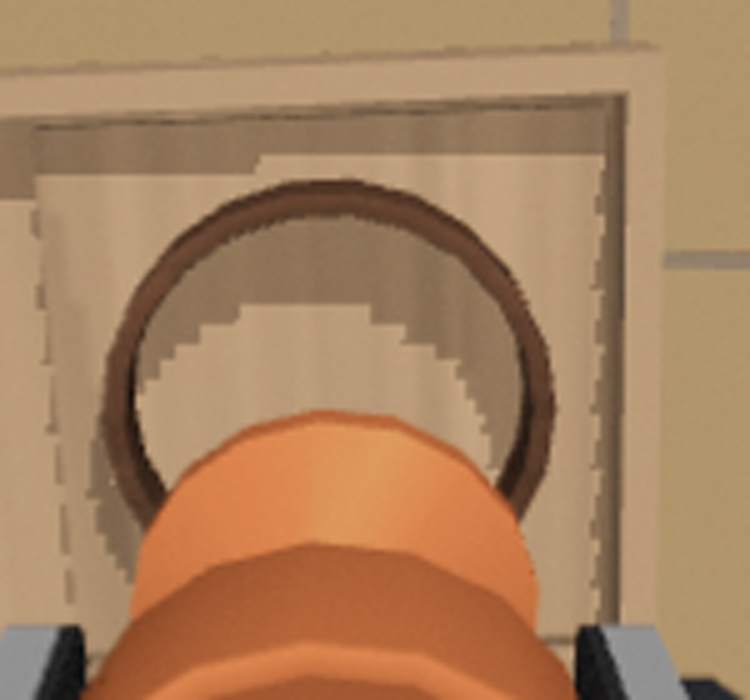

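Call:
{"name": "servo_tool", "arguments": {"targets": [[[-0.03,0,0.4],0],[[0,0,0.6],0],[[0,0,0.4],0],[[0,0,0.2],0],[[0,0,0.12],0],[[0,0,0.04],0],[[0,0,0],0]]}}

```text
clock: 7.55
position: [0.6032, 0.13, 0.0407]
tool_rot: [3.141, -0.0, 1.573]
force: [-0.1, 0.0, -0.2]
grip_width: 0.0461
```

```bash
python3 look.py w4
```

```text
7.6 [0.6032 0.13   0.0408] [ 3.1409e+00 -2.0000e-04  1.5728e+00] [-0.5  0.1 -0.3] 0.0462
```

View pics/w4.png

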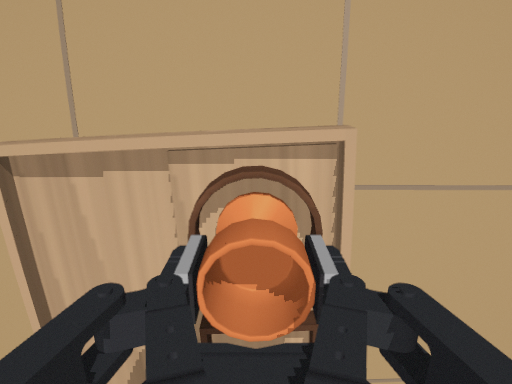

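Call:
{"name": "servo_tool", "arguments": {"targets": [[[0,0,0.03],0],[[0,0,0],0],[[0,0,0],0]]}}

```text
clock: 7.98
position: [0.6033, 0.1299, 0.0391]
tool_rot: [3.141, -0.0, 1.573]
force: [0.3, 0.3, 2.4]
grip_width: 0.0466
```

Call:
{"name": "servo_tool", "arguments": {"targets": [[[0,0,0],0],[[0,0,0],0],[[0,0,0],0],[[0,0,0],0],[[0,0,0],0],[[0,0,0],0],[[0,0,-0.3],0],[[0,0,-0.7],0],[[0,0,-1],0],[[0,0,-1],0]], "gripper": 1}}

```text
clock: 9.22
position: [0.6028, 0.1298, 0.1914]
tool_rot: [3.141, -0.0, 1.573]
force: [1.0, -1.1, 0.3]
grip_width: 0.0859
```

```bash
python3 look.py w5
```

```text
9.275 [0.6054 0.13   0.1979] [ 3.1337e+00 -2.5000e-03  1.5720e+00] [4.2 1.2 8.3] 0.0858
```

View pics/w5.png

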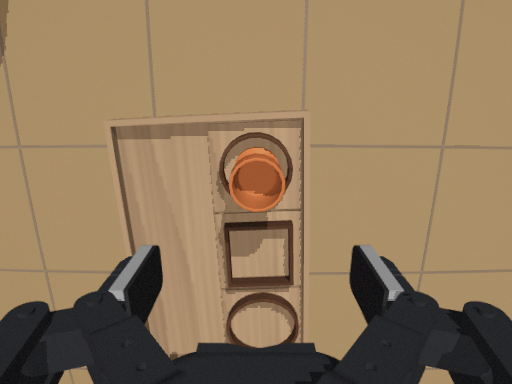

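Call:
{"name": "servo_tool", "arguments": {"targets": [[[-0.5,0,0],0],[[-0.9,-0.02,0],0],[[-0.9,-0.02,0],0],[[-0.9,-0.02,0],0],[[-0.9,-0.02,0],0],[[-0.9,-0.02,0],0],[[-0.9,-0.02,0],0],[[-0.9,-0.03,0],0],[[-0.9,-0.03,0],0],[[-0.4,-0.03,0],0],[[-0.2,-0.02,0],0],[[0,0,0],0]]}}

```text
clock: 10.78
position: [0.5924, -0.2846, 0.189]
tool_rot: [3.141, -0.0, 1.573]
force: [0.5, -0.1, 1.4]
grip_width: 0.0855
```

```bash
python3 look.py w6
```

```text
10.825 [ 0.5926 -0.2839  0.189 ] [ 3.1414e+00 -6.0000e-04  1.5738e+00] [ 0.6 -0.  -0.5] 0.0853
```

View pics/w6.png

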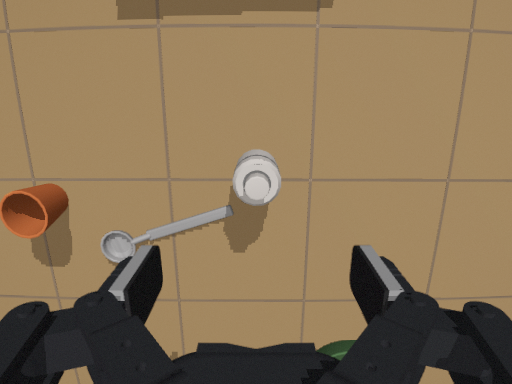

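```bash
python3 - <<'E'
from h import *
import pickle
im=cv2.imread("pics/w6.png");cv2.imwrite("pics/z7.png",crop(im,95,140,295,270,4))
c=pickle.load(open("pics/w6.pkl","rb"))
for n,uv,z in [("knob",(257,184),.07),("spoon end",(230,211),.006),("bowl",(118,245),.009),("neck",(150,236),.006)]: print(n,onz(c,uv,z).round(4))
c=pickle.load(open("pics/w5.pkl","rb"))
for n,uv,z in [("sq",(259,254),.024),("large",(263,320),.024),("egg",(257,183),.072)]: print(n,onz(c,uv,z).round(4))
E
```

```text
knob [ 0.593  -0.2852  0.07  ]
spoon end [ 0.5645 -0.3335  0.006 ]
bowl [ 0.4392 -0.3732  0.009 ]
neck [ 0.4753 -0.3633  0.006 ]
sq [0.6061 0.038  0.024 ]
large [ 0.6111 -0.047   0.024 ]
egg [0.6035 0.13   0.072 ]
```

View pics/z7.png

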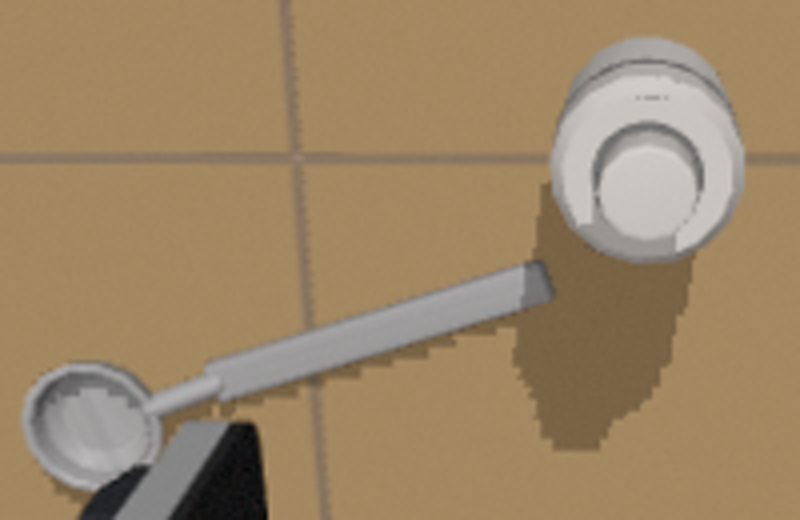

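Call:
{"name": "servo_tool", "arguments": {"targets": [[[-0.07,0,0.4],0],[[0,0,0.7],0],[[0,0,0.7],0],[[0,0,0.7],0],[[0,0,0.5],0],[[0,0,0.3],0],[[0,0,0.1],0],[[0,0,0],0]]}}

```text
clock: 11.82
position: [0.5925, -0.2886, 0.0191]
tool_rot: [3.141, 0.0, 1.573]
force: [-0.9, -0.6, -0.2]
grip_width: 0.0853
```

Call:
{"name": "servo_tool", "arguments": {"targets": [[[0,0,0],0],[[0,0,0],0],[[0,0,0],0],[[0,0,0],0],[[0,0,0],0],[[0,0,0],0],[[0,0,0],0],[[0,0,0],0]], "gripper": -1, "newtons": 35}}

```text
clock: 12.82
position: [0.5926, -0.2887, 0.0196]
tool_rot: [3.141, 0.0, 1.573]
force: [-0.8, 1.5, 6.7]
grip_width: 0.0433
```

```bash
python3 look.py w7
```

```text
12.875 [ 0.5925 -0.2887  0.0195] [3.1409e+00 2.0000e-04 1.5728e+00] [-0.7  0.9  7. ] 0.0433
```

View pics/w7.png

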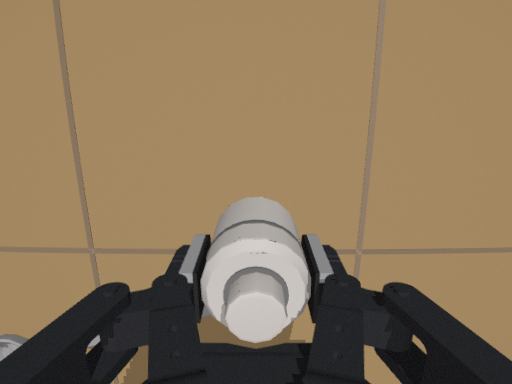

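Call:
{"name": "servo_tool", "arguments": {"targets": [[[0,0,-0.4],0],[[0,0,-0.8],0],[[0,0,-0.8],0],[[0.4,0.04,-0.2],0],[[0.9,0.05,0],0],[[0.9,0.05,0],0],[[0.9,0.05,0],0],[[0.9,0.05,0],0],[[0.9,0.05,0],0],[[0.8,0,0],0],[[0.5,0,0],0],[[0.25,0,0],0]]}}

```text
clock: 14.38
position: [0.6057, 0.0361, 0.129]
tool_rot: [-3.141, -0.001, 1.575]
force: [-0.0, -0.5, -0.2]
grip_width: 0.0433
```

Call:
{"name": "servo_tool", "arguments": {"targets": [[[0,0,0],0],[[0,0,0],0]]}}

```text
clock: 14.62
position: [0.6061, 0.0326, 0.1289]
tool_rot: [3.142, 0.001, 1.571]
force: [0.7, -0.2, -0.3]
grip_width: 0.0431
```

```bash
python3 look.py w8
```

```text
14.675 [0.6061 0.0325 0.1289] [3.1416e+00 5.0000e-04 1.5711e+00] [ 0.3 -0.4 -1.4] 0.0432
```

View pics/w8.png

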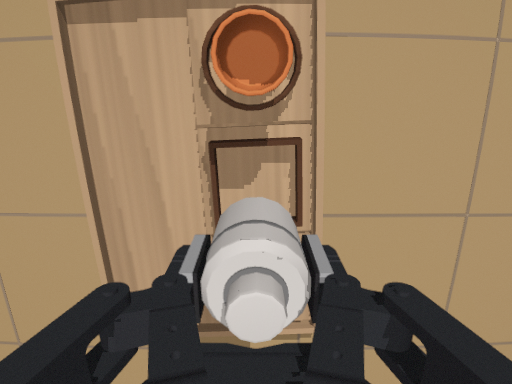

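```bash
python3 - <<'E'
from h import *
import pickle
c=pickle.load(open("pics/w8.pkl","rb"))
a=onz(c,(209,142),.024)[:2];b=onz(c,(302,138),.024)[:2];print(a.round(4),b.round(4),np.linalg.norm(a-b),np.degrees(np.arctan2(b[1]-a[1],b[0]-a[0])))
yaw=np.radians(2.7);m=(a+b)/2;print("centre",m-.036*np.array([-np.sin(yaw),np.cos(yaw)]))
print("egg",onz(c,(252,52),.072).round(4),"ring",onz(c,(251,58),.024).round(4))
im=cv2.imread("pics/w8.png");cv2.imwrite("pics/z8.png",crop(im,190,120,330,250,5))
print(onz(c,(257,318),.129-.0195+.07))
E
```

```text
[0.5699 0.0694] [0.6409 0.0725] 0.07110294273034272 2.4880069199081145
centre [0.60712535 0.03495966]
egg [0.6035 0.1286 0.072 ] ring [0.6023 0.1298 0.024 ]
[0.60619187 0.03286789 0.1795    ]
```

View pics/z8.png

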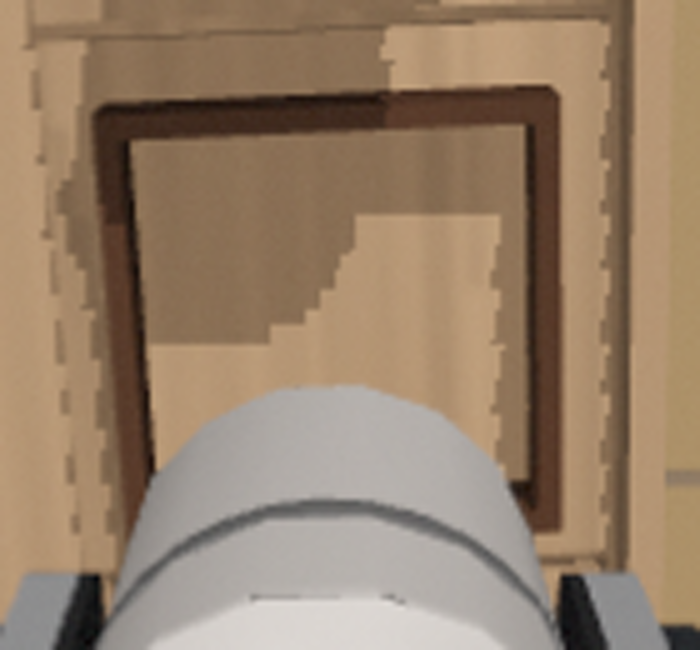

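Call:
{"name": "servo_tool", "arguments": {"targets": [[[0.04,0.02,0.4],0],[[0,0,0.6],0],[[0,0,0.5],0],[[0,0,0.25],0],[[0,0,0.12],0],[[0,0,0.06],0],[[0,0,0.03],0],[[0,0,0],0]]}}

```text
clock: 15.68
position: [0.6074, 0.0359, 0.0312]
tool_rot: [3.141, -0.0, 1.573]
force: [0.7, -0.2, -0.4]
grip_width: 0.0432
```

```bash
python3 look.py w9
```

```text
15.725 [0.6074 0.036  0.0312] [ 3.1410e+00 -1.0000e-04  1.5728e+00] [-0.4  0.5 -1.2] 0.0431
```

View pics/w9.png

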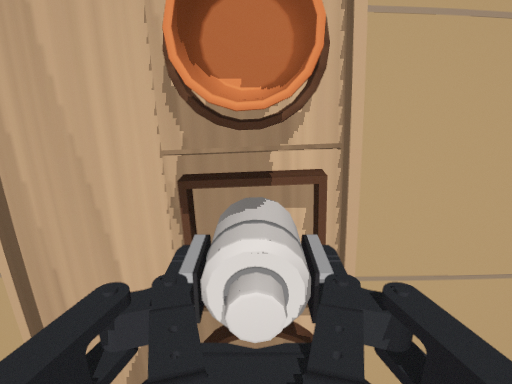

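Call:
{"name": "servo_tool", "arguments": {"targets": [[[0,0,0.02],0],[[0,0,0.015],0],[[0,0,0],0],[[0,0,0],0]]}}

```text
clock: 16.23
position: [0.6073, 0.0359, 0.0295]
tool_rot: [3.141, -0.0, 1.573]
force: [-1.9, 0.1, 9.0]
grip_width: 0.0429
```

Call:
{"name": "servo_tool", "arguments": {"targets": [[[0,0,0],0],[[0,0,0],0],[[0,0,0],0],[[0,0,0],0],[[0,0,0],0],[[0,0,0],0],[[0,0,-0.3],0],[[0,0,-0.7],0],[[0,0,-1],0],[[0,0,-1],0],[[0,0,-0.3],0],[[0,0,0],0]], "gripper": 1}}

```text
clock: 17.73
position: [0.6075, 0.036, 0.1953]
tool_rot: [3.14, -0.001, 1.573]
force: [0.0, -0.1, 0.1]
grip_width: 0.0854
```

```bash
python3 look.py w10
```

```text
17.775 [0.6069 0.036  0.1939] [-3.1415e+00 -1.0000e-04  1.5729e+00] [0.7 0.1 0.2] 0.085
```

View pics/w10.png

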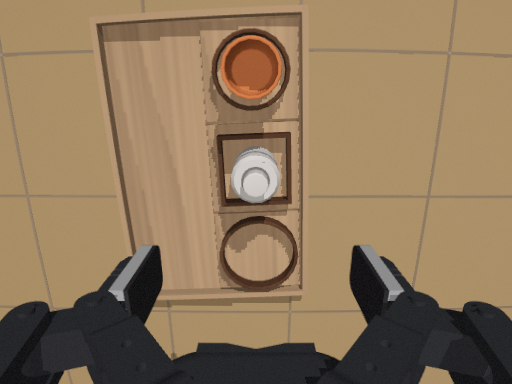

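Call:
{"name": "servo_tool", "arguments": {"targets": [[[0.4,-0.16,0],0],[[0.8,-0.32,0],0],[[0.8,-0.32,0],0],[[0.8,-0.32,0],0],[[0.8,-0.32,0],0],[[0.8,-0.32,0],0],[[0.8,-0.32,0],0],[[0.8,-0.32,0],0],[[0.7,-0.28,0],0],[[0.38,-0.16,0],0],[[0,0,0],0],[[0,0,0],0]]}}

```text
clock: 19.27
position: [0.4649, 0.3884, 0.1937]
tool_rot: [-3.141, 0.001, 1.572]
force: [-0.3, -0.1, 0.5]
grip_width: 0.0856
```

```bash
python3 look.py w11; python3 - <<'E'
from h import *
import pickle
c=pickle.load(open("pics/w10.pkl","rb"))
for n,uv,z in [("fl",(307,9),.018),("nl",(94,24),.018),("fr",(301,296),.018),("nr",(132,300),.018),("large",(258,251),.024),("disp knob",(256,182),.08)]: print(n,onz(c,uv,z).round(4))
E
```

```text
19.325 [0.465  0.3883 0.1939] [-3.1416e+00  8.0000e-04  1.5710e+00] [-0.7 -0.5  0.5] 0.0853
fl [0.6531 0.1824 0.018 ]
nl [0.4587 0.1715 0.018 ]
fr [ 0.6598 -0.1152  0.018 ]
nr [ 0.4631 -0.122   0.018 ]
large [ 0.6099 -0.0542  0.024 ]
disp knob [0.6075 0.0383 0.08  ]
```

View pics/w11.png

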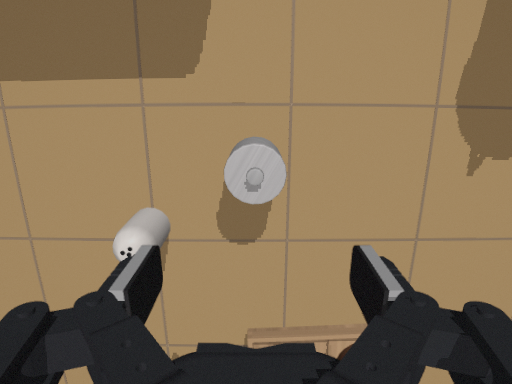

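```bash
python3 - <<'E'
from h import *
import pickle
c=pickle.load(open("pics/w11.pkl","rb"))
for n,uv,z in [("lid",(255,172),.054),("button",(255,176.5),.062),("salt top",(129,247),.068)]: print(n,onz(c,uv,z).round(4))
E
```

```text
lid [0.4638 0.3929 0.054 ]
button [0.4638 0.3908 0.062 ]
salt top [0.3473 0.3252 0.068 ]
```

Call:
{"name": "servo_tool", "arguments": {"targets": [[[0.05,-0.02,0.4],0],[[0,0,0.8],0],[[0,0,0.8],0],[[0,0,0.7],0],[[0,0,0.5],0],[[0,0,0.27],0],[[0,0,0.15],0],[[0,0,0],0]]}}

```text
clock: 20.32
position: [0.4637, 0.392, 0.0133]
tool_rot: [3.141, -0.0, 1.572]
force: [0.9, -0.4, 0.0]
grip_width: 0.0854
```

Call:
{"name": "servo_tool", "arguments": {"targets": [[[0,0,0],0],[[0,0,0],0],[[0,0,0],0],[[0,0,0],0],[[0,0,0],0],[[0,0,0],0],[[0,0,0],0],[[0,0,0],0]], "gripper": -1, "newtons": 45}}

```text
clock: 21.32
position: [0.4638, 0.3925, 0.014]
tool_rot: [3.141, -0.001, 1.573]
force: [-1.5, -0.7, 8.4]
grip_width: 0.0557
```

```bash
python3 look.py w12
```

```text
21.375 [0.4638 0.3925 0.014 ] [ 3.1408e+00 -9.0000e-04  1.5727e+00] [-1.  -0.8  7.4] 0.0559
```

View pics/w12.png

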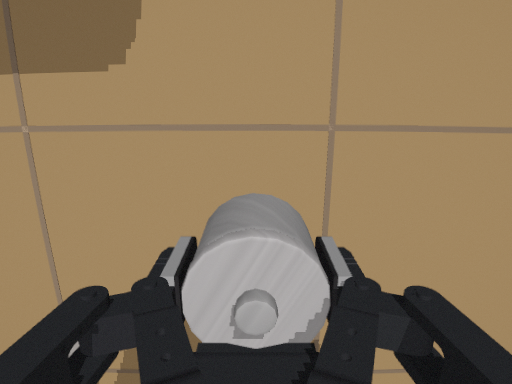

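Call:
{"name": "servo_tool", "arguments": {"targets": [[[0,0,-0.4],0],[[0,0,-0.8],0],[[0,0,-0.9],0],[[0,0,-0.8],0],[[-0.4,0.14,0],0],[[-0.8,0.28,0],0],[[-0.8,0.28,0],0],[[-0.8,0.28,0],0],[[-0.8,0.28,0],0],[[-0.8,0.28,0],0],[[-0.8,0.28,0],0],[[-0.8,0.28,0],0]]}}

```text
clock: 22.88
position: [0.5689, 0.0902, 0.1582]
tool_rot: [-3.141, 0.0, 1.572]
force: [0.1, 0.7, -2.0]
grip_width: 0.0556
```

Call:
{"name": "servo_tool", "arguments": {"targets": [[[-0.8,0.25,0],0],[[-0.8,0.25,0],0],[[-0.8,0.24,0],0],[[-0.43,0.1,0],0],[[0,0,0],0],[[0,0,0],0]]}}

```text
clock: 23.62
position: [0.611, -0.048, 0.158]
tool_rot: [-3.141, -0.001, 1.574]
force: [-0.4, -0.2, -2.0]
grip_width: 0.0559
```

```bash
python3 look.py w13
```

```text
23.675 [ 0.611  -0.0477  0.158 ] [-3.1412e+00 -6.0000e-04  1.5743e+00] [-0.4  0.6 -1.4] 0.0554
```

View pics/w13.png

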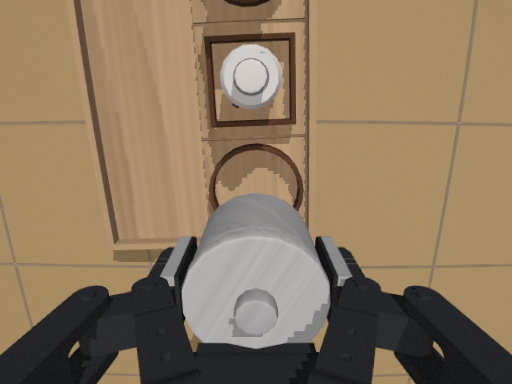

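```bash
python3 - <<'E'
from h import *
import pickle
c=pickle.load(open("pics/w13.pkl","rb"))
im=cv2.imread("pics/w13.png");cv2.imwrite("pics/z9.png",crop(im,190,120,330,250,5))
for n,uv,z in [("L",(209,190),.024),("R",(303,190),.024),("top",(256,144),.024),("knob",(250,76),.08),("btn",(256,313),.158-.014+.062)]: print(n,onz(c,uv,z).round(4))
E
```

```text
L [ 0.5688 -0.0585  0.024 ]
R [ 0.6526 -0.0582  0.024 ]
top [ 0.6106 -0.0172  0.024 ]
knob [0.6066 0.0358 0.08  ]
btn [ 0.6107 -0.0477  0.206 ]
```

View pics/z9.png

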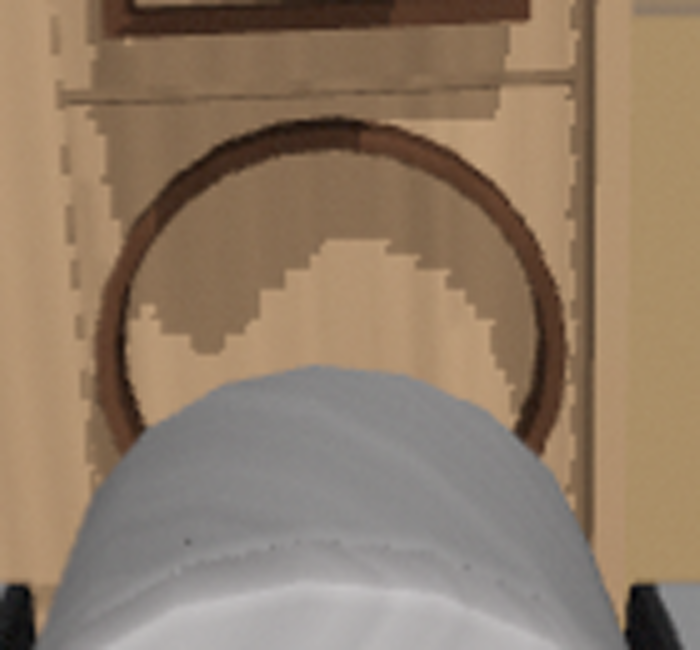

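Call:
{"name": "servo_tool", "arguments": {"targets": [[[-0.12,0,0],0],[[-0.12,0,0.3],0],[[0,0,0.6],0],[[0,0,0.6],0],[[0,0,0.5],0],[[0,0,0.3],0],[[0,0,0.16],0],[[0,0,0.1],0],[[0,0,0.06],0],[[0,0,0],0],[[0,0,0],0]]}}

```text
clock: 25.05
position: [0.6116, -0.0611, 0.0275]
tool_rot: [3.141, 0.0, 1.573]
force: [-0.1, -0.1, -1.0]
grip_width: 0.0554
```

```bash
python3 look.py w14
```

```text
25.1 [ 0.6115 -0.0611  0.0274] [3.1411 0.     1.5727] [ 0.4  0.2 -1.2] 0.0553
```

View pics/w14.png

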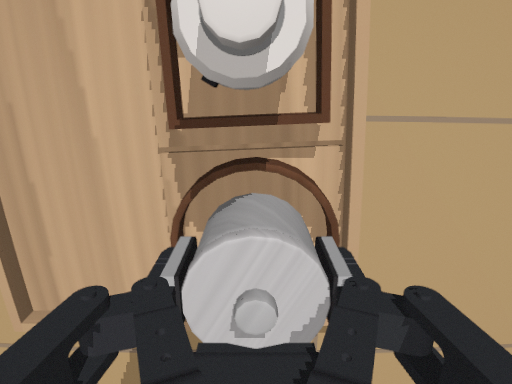

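Call:
{"name": "servo_tool", "arguments": {"targets": [[[0,0,0.03],0],[[0,0,0.02],0],[[0,0,0.02],0],[[0,0,0],0],[[0,0,0],0]]}}

```text
clock: 25.72
position: [0.6113, -0.0611, 0.024]
tool_rot: [3.142, -0.0, 1.573]
force: [-3.5, 0.7, 8.9]
grip_width: 0.0557
```

Call:
{"name": "servo_tool", "arguments": {"targets": [[[0,0,0],0],[[0,0,0],0],[[0,0,0],0],[[0,0,0],0],[[0,0,0],0],[[0,0,0],0],[[0,0,-0.3],0],[[0,0,-0.7],0],[[0,0,-1],0],[[0,0,-1],0],[[0,0,-0.3],0],[[0,0,0],0]], "gripper": 1}}

```text
clock: 27.22
position: [0.6117, -0.061, 0.1898]
tool_rot: [3.14, -0.0, 1.573]
force: [-1.0, 0.6, -1.3]
grip_width: 0.0854
```

```bash
python3 look.py w15
```

```text
27.275 [ 0.6111 -0.0609  0.1884] [-3.1415e+00 -2.0000e-04  1.5729e+00] [-0.4  0.6 -0.4] 0.0854
```

View pics/w15.png

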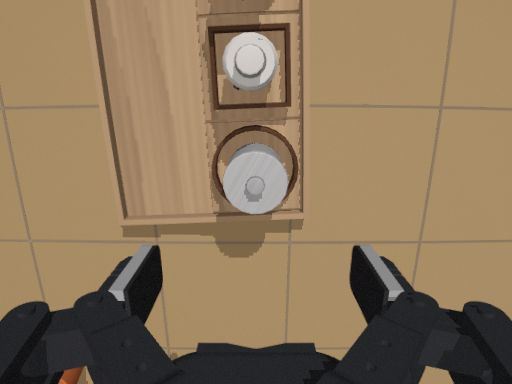

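Call:
{"name": "servo_tool", "arguments": {"targets": [[[-0.4,-0.17,0],0],[[-0.8,-0.34,0],0],[[-0.8,-0.34,0],0],[[-0.8,-0.34,0],0],[[-0.8,-0.34,0],0],[[-0.8,-0.34,0],0],[[-0.8,-0.34,0],0],[[-0.5,-0.24,0],0],[[-0.27,-0.12,0],0],[[0,0,0],1],[[0,0,0],1],[[0,0,0],1]], "gripper": 0}}

```text
clock: 28.78
position: [0.4832, -0.3594, 0.1878]
tool_rot: [-3.14, -0.0, 1.309]
force: [-0.8, -0.7, 0.1]
grip_width: 0.0427
```

Call:
{"name": "servo_tool", "arguments": {"targets": [[[0,0,0],1],[[0,0,0],1],[[0,0,0],1],[[0,0,0],1],[[0,0,0],1],[[0,0,0],1],[[0,0,0],1],[[0,0,0],1],[[0,0,0],1],[[0,0,0],1],[[0,0,0],1],[[0,0,0],0.5]]}}

```text
clock: 30.28
position: [0.4833, -0.3594, 0.1879]
tool_rot: [-3.141, 0.001, 0.306]
force: [-0.0, -0.3, 0.2]
grip_width: 0.0423
```

Call:
{"name": "servo_tool", "arguments": {"targets": [[[0,0,0],0],[[0,0,0],0]]}}

```text
clock: 30.52
position: [0.4834, -0.3597, 0.1884]
tool_rot: [-3.141, 0.0, 0.309]
force: [-0.2, -0.1, 0.9]
grip_width: 0.0428
```

```bash
python3 look.py w16
```

```text
30.575 [ 0.4834 -0.3598  0.1885] [-3.1415  0.      0.3085] [-0.  -0.1  0.4] 0.0426
```

View pics/w16.png

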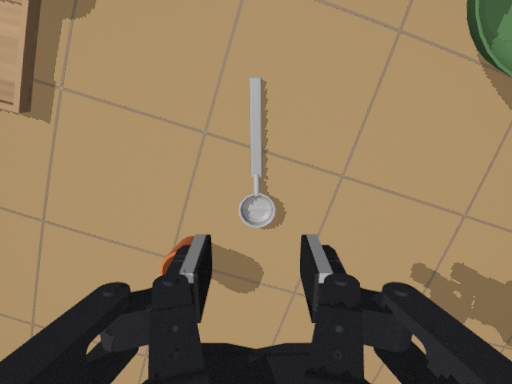

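```bash
python3 - <<'E'
from h import *
import pickle
c=pickle.load(open("pics/w16.pkl","rb"))
im=cv2.imread("pics/w16.png");cv2.imwrite("pics/z10.png",crop(im,220,60,300,235,4))
a,n,b=[onz(c,uv,z)[:2] for uv,z in [((255,78),.006),((256,176),.006),((257,210),.009)]]
u=(b-a)/np.linalg.norm(b-a)
print(a,n,b,np.linalg.norm(b-a),np.linalg.norm(n-a),np.degrees(np.arctan2(-u[1],-u[0])))
u=(n-a)/np.linalg.norm(n-a);print(np.degrees(np.arctan2(-u[1],-u[0])))
g=n-.014*u;print("grip",g)
Y=.3085;d=g-np.array([.4834,-.3598]);print("tool",d@[np.cos(Y),np.sin(Y)],d@[np.sin(Y),-np.cos(Y)])
E
```

```text
[ 0.56491352 -0.33270027] [ 0.4731622  -0.36296702] [ 0.43885981 -0.37501782] 0.13296733682799233 0.0966145975446232 18.557439311009755
18.25658979887148
grip [ 0.48645749 -0.3585812 ]
tool 0.0032832053994015994 -0.0002329168657916802
```

View pics/z10.png

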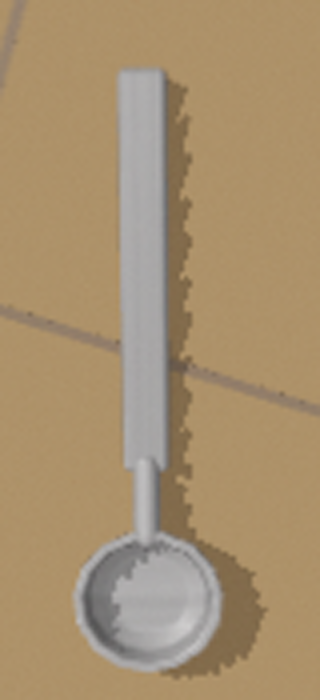

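Call:
{"name": "servo_tool", "arguments": {"targets": [[[0.03,0,0.4],-0.14],[[0,0,0.8],0],[[0,0,0.8],0],[[0,0,0.7],0],[[0,0,0.5],0],[[0,0,0.3],0],[[0,0,0.15],0],[[0,0,0.05],0],[[0,0,0],0],[[0,0,0],0]]}}

```text
clock: 31.82
position: [0.4852, -0.3595, 0.0042]
tool_rot: [3.141, -0.001, 0.32]
force: [-0.4, -0.5, -0.5]
grip_width: 0.0426
```

```bash
python3 look.py w17
```

```text
31.875 [ 0.4851 -0.3595  0.0041] [ 3.141e+00 -6.000e-04  3.198e-01] [-0.4 -0.   0.3] 0.0425
```

View pics/w17.png

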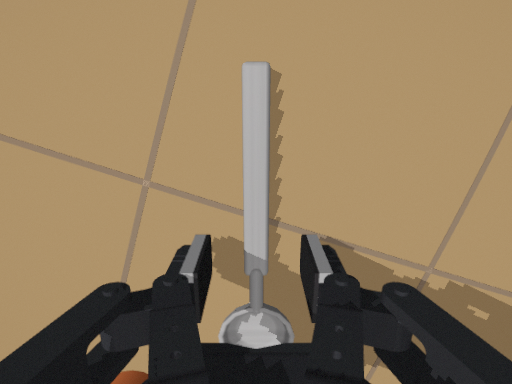

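```bash
python3 - <<'E'
from h import *
import pickle
c=pickle.load(open("pics/w17.pkl","rb"))
print(proj(c,[.4851,-.3595,.0041]))
a,n=[onz(c,uv,.006)[:2] for uv in [(256,64),(257,275)]]
u=(n-a)/np.linalg.norm(n-a);print(a,n,np.linalg.norm(n-a),np.degrees(np.arctan2(-u[1],-u[0])),(np.array([.4851,-.3595])-a)@u-.08)
E
```

```text
[256.17986756 248.83293205]
[ 0.5653556  -0.33283507] [ 0.47246935 -0.36410899] 0.09800976529087202 18.607891099172615 0.004568708033177854
```

Call:
{"name": "servo_tool", "arguments": {"targets": [[[0,0,0.03],0],[[0,0,0],0],[[0,0,0],0],[[0,0,0],0],[[0,0,0],0],[[0,0,0],0],[[0,0,0],0],[[0,0,0],0]], "gripper": -1, "newtons": 40}}

```text
clock: 32.88
position: [0.4849, -0.3593, 0.0022]
tool_rot: [-3.142, -0.0, 0.32]
force: [-0.6, 1.4, 5.5]
grip_width: 0.0105
```

```bash
python3 look.py w18
```

```text
32.925 [ 0.4849 -0.3594  0.0022] [-3.1416e+00 -1.0000e-04  3.1960e-01] [-1.   1.7  5.8] 0.0098
```

View pics/w18.png

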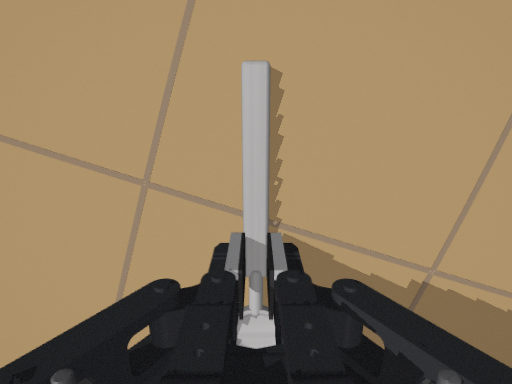

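Call:
{"name": "servo_tool", "arguments": {"targets": [[[0,0,-0.2],0],[[0,0,-0.6],0],[[0,0,-0.9],0],[[0,0,-0.9],0],[[0,0,0],-0.9],[[0,0,0],-1],[[0,0,0],-1],[[0,0,0],-1],[[0,0,0],-1],[[0,0,0],-1],[[0,0,0],-1],[[0,0,0],-1]]}}

```text
clock: 34.42
position: [0.4847, -0.3595, 0.1326]
tool_rot: [3.141, 0.0, 1.012]
force: [0.2, 0.7, 0.0]
grip_width: 0.0102
```

Call:
{"name": "servo_tool", "arguments": {"targets": [[[0,0,0],-1],[[0,0,0],-1],[[0,0,0],-1],[[0,0,0],-1],[[0,0,0],-1],[[0,0,0],-1],[[0,0,0],-1],[[0,0,0],0],[[0,0,0],0]]}}

```text
clock: 35.55
position: [0.4848, -0.3595, 0.1323]
tool_rot: [3.142, 0.0, 1.618]
force: [0.3, -0.7, -0.6]
grip_width: 0.0103
```

```bash
python3 look.py w19
```

```text
35.6 [ 0.4848 -0.3594  0.1322] [-3.1416e+00  2.0000e-04  1.6181e+00] [ 0.3  0.  -0.6] 0.0107
```

View pics/w19.png

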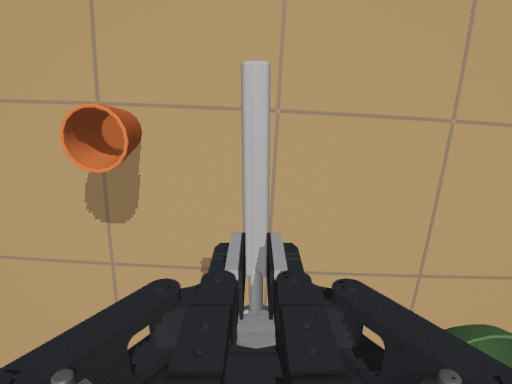

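Spoon is held level and aligned (handle from (256,64) to the pads at (256,270)). Carry it over the lane.

Call:
{"name": "servo_tool", "arguments": {"targets": [[[0.4,0.05,0],0],[[0.8,0.1,0],0],[[0.8,0.1,0],0],[[0.8,0.1,0],0],[[0.8,0.1,0],0],[[0.8,0.1,0],0],[[0.8,0.1,0],0],[[0.8,0.1,0],0],[[0.8,0.1,0],0],[[0.5,0.07,0],0],[[0.29,0.04,0],0],[[0,0,0],0]]}}

```text
clock: 37.1
position: [0.514, 0.0228, 0.132]
tool_rot: [-3.142, -0.0, 1.621]
force: [0.6, -0.4, 0.4]
grip_width: 0.0102
```

Call:
{"name": "servo_tool", "arguments": {"targets": [[[0,0,0],0],[[0,0,0],0]]}}

```text
clock: 37.35
position: [0.5141, 0.021, 0.1321]
tool_rot: [3.142, 0.0, 1.618]
force: [0.0, -0.1, -0.8]
grip_width: 0.0096
```

```bash
python3 look.py w20
```

```text
37.4 [0.5141 0.0211 0.1321] [3.1416e+00 2.0000e-04 1.6184e+00] [-0.1  0.5 -0.8] 0.0101
```

View pics/w20.png

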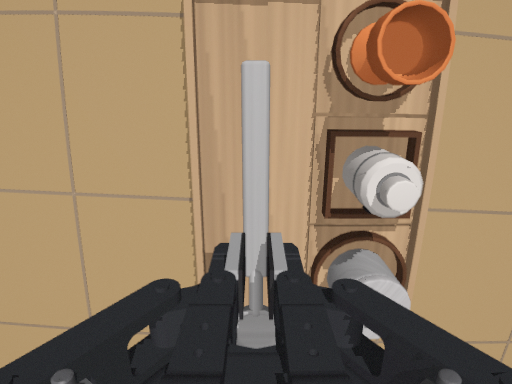

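```bash
python3 - <<'E'
from h import *
import pickle
c=pickle.load(open("pics/w20.pkl","rb"))
for n,uv,z in [("rim outer",(184,30),.018),("rim outer",(194,260),.018),("floor/plate",(322,10),.008),("floor/plate",(313,180),.008),("plate boundary far",(440,115),.01),("bd near",(319,116),.01),("bd2",(309,224),.01)]: print(n,onz(c,uv,z).round(4))
E
```

```text
rim outer [0.4557 0.1363 0.018 ]
rim outer [ 0.4621 -0.051   0.018 ]
floor/plate [0.557  0.1568 0.008 ]
floor/plate [0.5624 0.0248 0.008 ]
plate boundary far [0.6609 0.0851 0.01  ]
bd near [0.5617 0.0785 0.01  ]
bd2 [ 0.5625 -0.0149  0.01  ]
```

Call:
{"name": "servo_tool", "arguments": {"targets": [[[0,0,0.4],0],[[0,0,0.6],0],[[0,0,0.6],0],[[0,0,0.4],0],[[0,0,0.2],0],[[0,0,0.14],0],[[0,0,0.06],0],[[0,0,0.03],0],[[0,0,0],0],[[0,0,0],0]]}}

```text
clock: 38.65
position: [0.5143, 0.0221, 0.0108]
tool_rot: [3.141, -0.0, 1.62]
force: [-0.5, -0.1, -0.2]
grip_width: 0.01
```

```bash
python3 look.py w21
```

```text
38.7 [0.5143 0.0221 0.0108] [ 3.1412 -0.      1.6199] [-0.3 -0.  -0.4] 0.0101
```

View pics/w21.png

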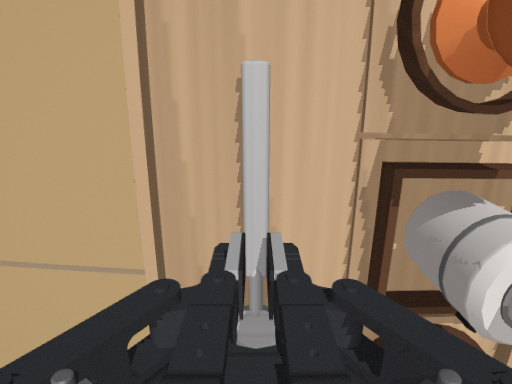

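Call:
{"name": "servo_tool", "arguments": {"targets": [[[0,0,0.02],0],[[0,0,0.02],0],[[0,0,0.01],0],[[0,0,0],0],[[0,0,0],0]]}}

```text
clock: 39.33
position: [0.5142, 0.022, 0.0081]
tool_rot: [-3.142, -0.0, 1.62]
force: [-1.7, 0.0, 4.9]
grip_width: 0.0101
```

Call:
{"name": "servo_tool", "arguments": {"targets": [[[0,0,0],0],[[0,0,0],0],[[0,0,0],0],[[0,0,0],0],[[0,0,0],0]], "gripper": -0.2}}

```text
clock: 39.95
position: [0.5141, 0.022, 0.008]
tool_rot: [-3.142, 0.0, 1.62]
force: [-0.0, -0.1, 0.7]
grip_width: 0.0341
```

```bash
python3 look.py w22
```

```text
40.0 [0.5142 0.022  0.008 ] [3.1416 0.     1.6199] [0.2 0.8 0.5] 0.034
```

View pics/w22.png

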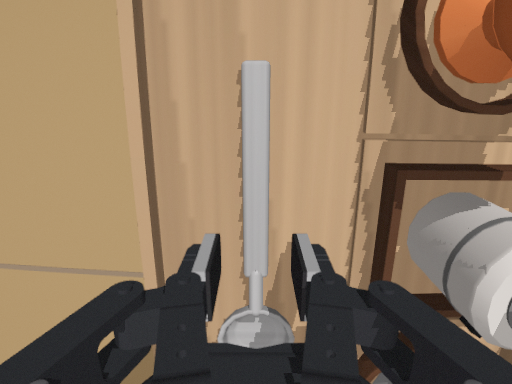

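Released cleanly. Retreat straight up, then back toward the robot's side for a final look.

Call:
{"name": "servo_tool", "arguments": {"targets": [[[0,0,-0.3],0],[[0,0,-0.7],0],[[0,0,-1],0],[[0,0,-1],0],[[0,0,-1],0],[[0,0,-0.4],0],[[0,-0.5,0],0],[[0,-0.5,0],0],[[0,-0.3,0],0],[[0,0,0],0],[[0,0,0],0]]}}

```text
clock: 41.38
position: [0.45, 0.019, 0.2283]
tool_rot: [3.141, -0.0, 1.62]
force: [-0.1, -0.2, 0.8]
grip_width: 0.0344
```

```bash
python3 look.py w23; python3 - <<'E'
from h import *
s=bot.grab_frame("scene");t=bot.grab_frame("top");cv2.imwrite("pics/s1.png",s);cv2.imwrite("pics/t1.png",t)
cv2.imwrite("pics/z11.png",np.hstack([cv2.resize(s,(400,300)),cv2.resize(t,(400,300))]))
cv2.imwrite("pics/z12.png",crop(s,185,165,335,275,5))
E
```

```text
41.425 [0.4499 0.0189 0.2282] [3.1412e+00 1.0000e-04 1.6199e+00] [0.6 0.1 0.3] 0.0342
```

View pics/w23.png

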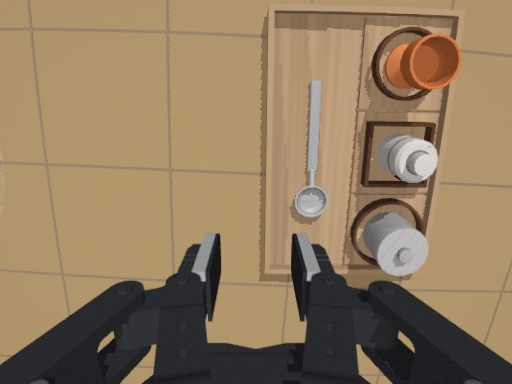

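View pics/z11.png

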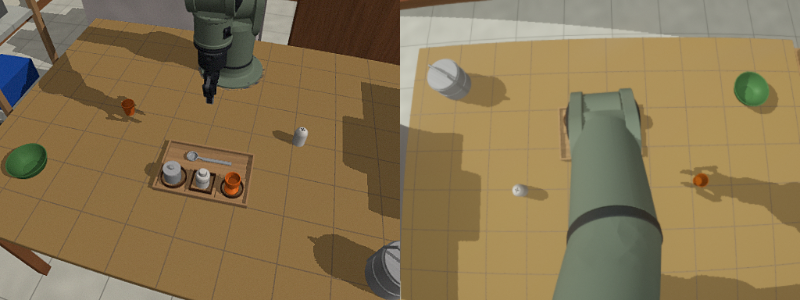

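View pics/z12.png

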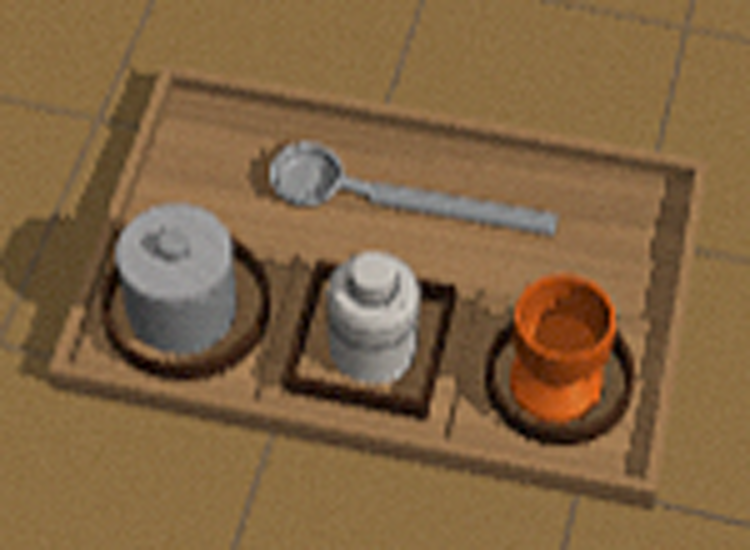

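```bash
python3 - <<'E'
from h import *
import pickle
c=pickle.load(open("pics/w23.pkl","rb"));y=np.radians(2.6);O=np.array([.5612,.0318])
for n,uv,z in [("handle end",(316,82),.012),("bowl",(311,201),.015),("egg",(432,62),.072),("knob",(425,162),.08),("button",(404,255),.072),("tray nl",(269,8),.018),("tray nr",(263,276),.018)]:
    p=onz(c,uv,z)[:2];d=p-O;print(n,p.round(4),"tray",(1e3*np.array([d@[np.cos(y),np.sin(y)],d@[-np.sin(y),np.cos(y)]])).round(1))
print(bot.observe()['clock'],np.abs(bot.observe()['qd']).max())
print(bot.job_done())
E
```

```text
handle end [0.5093 0.106 ] tray [-48.5  76.5]
bowl [ 0.5161 -0.0258] tray [-47.7 -55.5]
egg [0.6001 0.1273] tray [43.2 93.7]
knob [0.6061 0.039 ] tray [45.2  5.2]
button [ 0.6083 -0.0614] tray [ 42.8 -95.3]
tray nl [0.4552 0.1738] tray [-99.4 146.6]
tray nr [ 0.4658 -0.1258] tray [-102.5 -153.1]
41.525 0.002652704646553614
the job is handed in; nothing more can be done
None
```

The tray is set and the job was handed in at about 41.5 s. I placed the egg cup, then the dispenser, then the sauce pot, each upright in its own holder. The spoon went last and lies flat, bowl up, lengthwise in the near lane. Everything was released, and the arm is raised clear of the tray. I did not touch the baking cup or the salt shaker.

In the last pictures all three items stand inside their walls, within about 5 mm of the holder centres. The spoon lies at about x = -48 mm in the tray frame, reaching from about -76 to +77 mm along its length, so it is centred. Both look-alikes are standing in the last pictures, apparently where they were.

- **Camera disagreement:** the scene and top cameras differed by 5 to 8 mm in x, so I aimed with the wrist camera near each object. Repeat wrist readings of the tray also differed by 3 to 5 mm. The holder slack of about 10 mm covers both.
- **Carry shortfall:** the pot's carry move stopped about 10 mm short in y. I corrected it before lowering.
- **Blocked top view:** the arm blocked the top camera's view of the tray in the last check, so that check rests on the wrist and scene cameras.

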